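# Unstack the sample tubs onto their colour-coded trays

## Robot

A 6-joint arm with a two-finger parallel gripper is mounted at the origin on the work surface. World frame = base frame: x ahead of the robot, y to its left, z up, the work surface at z = 0. Lengths are in m, angles in rad, forces in N, time in s.
With the tool pointing down it reaches from about 0.35 to 0.8 m from the base axis. Payload 7.3 kg.
Tool frame: the origin (TCP) lies on the centre line of the jaws, within the pads' length; the fingertips stand arm.finger_overhang ahead of it and the grasp point (between the pads) lies 6 mm ahead of it (arm.finger_overhang is the distance from the TCP to the fingertips, in m); z points along the fingers, y is the line along which they close (so a half turn about z gives the same grasp; the last joint's range is limited). The gripper opens to 85 mm and grips with 20 to 120 N. Pads are 22 mm wide; open, the fingers measure 114 mm over their backs; the gripper's body (76 mm by 85 mm) begins 54 mm behind the grasp point. The pads swing forward as they close: fully open they stand 13 mm farther back than shut.
Start: joints at [1.003, 0.342, 1.524, -0, 1.275, -0.146], TCP at [0.215, 0.479, 0.256] pointing down, gripper open.
Joint ranges: [-2.53, 2.53], [-0.77, 2.02], [0.04, 2.7], [-1, 4.14], [0.28, 2.66], [-3.11, 3.11]. Speed limits (rad/s): [2.57, 2.57, 3.14, 3.14, 3.14, 3.14].

## Interface

Orientations are given as a 3x3 rotation matrix whose columns are the frame's x, y, z axes.
In Python, from workcell import arm gives the robot as it stands.
- The arm moves only by the tool apply_moves, never from a script. Its argument "plan" is a list of rows, each an object with "delta_pos": the shift along the world's x, y, z in cm, a list of three; "turn": the turn, a rotation vector about the world's x, y, z in rad, a list of three. A call has 1 to 8 rows; each row shifts and turns the commanded pose from where the row before left it; what a row does not reach is not made up. A row lasts 1/12 s, in which the tool goes at most 41.7 mm and 7.16 degrees, less where a joint would pass 70% of its speed; a pose out of reach is approached as far as the arm can. A call is refused whole if a number of a shift passes 4.17 or a number of a turn 0.125, either way. A call with a gripper value outside its range is refused whole. "grip" is the finger opening in cm, from 0 to 8.54, set as the call begins (left out, the last holds). The fingers move at their own pace and stop on an object; "squeeze" is the grip in N (left out, the last holds). Time passes only in rows, so rows that do not move let the fingers close. It gives the time, the measured TCP pose, the force, the opening and the grip force at its end, in the units of the state.
- arm.observe(): the state, without advancing time (a new reading comes with each control period).
- arm.get_image(name): name is "scene" or "top" or "wrist"; returns the picture (480x640x3 uint8, red, green, blue); there is no depth.
- arm.camera_params(name): a dict with "mtx" (3x3 intrinsics, pixels), "D" ([k1, k2, p1, p2, k3] as OpenCV has them; the pictures are not rectified), "position" and "rotation" of the camera in the world. Camera axes: x right, y down, z forward; pixel columns grow to the right and rows downward; lengths in m; the calibration is good to about 2 mm. A picture is of the moment at which its call begins: read the wrist's pose just before it. camera_params takes no time and is no camera call; for the wrist camera it gives the pose at the moment of the call.
- arm.close_job(): hands the job in; it is judged then, once.
Trained networks look in the newest picture that a camera, given by its name, has taken for a name from the list of things; names that differ only in an ending like _2 or _b are one class to them, and where a whole thing is asked for, a point or a joint stands for the part that bears it (a point fixed in the world has none). Each returns a list of dicts, best first, with "conf" (0 to 1); they miss things now and then, are a little off and sometimes report something else, mostly with a low value. They report only what shows in the picture. A call takes as long as a camera call. They do not tell look-alikes from the thing itself.
- arm.trace(camera, query): "mask" (480x640 bool, what is visible of it).
- arm.place_of(camera, query): "at" ([x, y, z] in m, in world coordinates, good to about 4 mm: a listed point, or the origin of a listed thing).
The state is a dict: "time_s": time; "joint_pos": joint angles; "qd": joint speeds; "effort": joint torques, N m; "position": TCP position; "orientation": TCP orientation; "wrist_force": force on the tool from outside, world axes, zero at the start; "moment": the same for the moment, N m; "gripper_width": opening from 0.0 (shut) to 1.0 (fully open); "grip_force": force on a finger pad.
Only numpy, scipy, OpenCV 4.12 (cv2) and the standard library are available. Lean on these libraries where they do the work, as an engineer would, in place of code of your own. Each camera call takes 0.05 s, during which the arm holds its last target. There are 200 camera calls.

## Task

Take the crosswise stack of four sample tubs apart and lay each tub right way up in the tray of the same colour as its lid, flat on the tray's floor inside the low rim. Keep the tubs level all the while, so none tips or tumbles off the stack, and leave the spray bottle and the small green jar standing.

Things in the scene. Friction and masses are not known exactly. Their poses are not given: they have to be found in the camera images.
- tub_green: Rigid closed tub, white, green lid, 154 x 54 x 46 mm high, 0.18-0.35 kg. Origin: centre of underside; x along the length, y across, z up. Lid is widest: straight sides 30 to 46 mm up (body below 146 x 48); grip across it at mid-length. Starts in the lower layer of the stack, on a round white 12 mm board; 104 mm from its parallel neighbour, two tubs lying across both.
- tray_green: Shallow open green tray, fixed to the table, 184 x 86 mm outside, 178 x 80 mm inside; floor 4 mm thick, low rim 10 mm above the table. Origin: centre of its underside, on the table; x along its 184 mm length, z up. A tub lies in it lengthwise, either way round.
- tub_red: Rigid closed tub, white, red lid, 154 x 54 x 46 mm high, 0.18-0.35 kg. Origin: centre of underside; x along the length, y across, z up. Lid is widest: straight sides 30 to 46 mm up (body below 146 x 48); grip across it at mid-length. Starts in the lower layer of the stack, on a round white 12 mm board; 104 mm from its parallel neighbour, two tubs lying across both.
- tray_red: Shallow open red tray, fixed to the table, 184 x 86 mm outside, 178 x 80 mm inside; floor 4 mm thick, low rim 10 mm above the table. Origin: centre of its underside, on the table; x along its 184 mm length, z up. A tub lies in it lengthwise, either way round.
- tub_yellow: Rigid closed tub, white, yellow lid, 154 x 54 x 46 mm high, 0.18-0.35 kg. Origin: centre of underside; x along the length, y across, z up. Lid is widest: straight sides 30 to 46 mm up (body below 146 x 48); grip across it at mid-length. Starts in the upper layer of the stack, bridging the two lower tubs; 104 mm from its parallel neighbour.
- tray_yellow: Shallow open yellow tray, fixed to the table, 184 x 86 mm outside, 178 x 80 mm inside; floor 4 mm thick, low rim 10 mm above the table. Origin: centre of its underside, on the table; x along its 184 mm length, z up. A tub lies in it lengthwise, either way round.
- tub_blue: Rigid closed tub, white, blue lid, 154 x 54 x 46 mm high, 0.18-0.35 kg. Origin: centre of underside; x along the length, y across, z up. Lid is widest: straight sides 30 to 46 mm up (body below 146 x 48); grip across it at mid-length. Starts in the upper layer of the stack, bridging the two lower tubs; 104 mm from its parallel neighbour.
- tray_blue: Shallow open blue tray, fixed to the table, 184 x 86 mm outside, 178 x 80 mm inside; floor 4 mm thick, low rim 10 mm above the table. Origin: centre of its underside, on the table; x along its 184 mm length, z up. A tub lies in it lengthwise, either way round.
- spray_bottle: Bystander: white spray bottle with a yellow band and black trigger head, 178 mm tall, 77 mm in diameter, 0.5 kg, standing loose beyond the stack. Origin: centre of its underside, z up.
- jar: Bystander: small green glass jar with a black cap, 65 mm tall, 54 mm in diameter, standing loose beyond the stack. Origin: centre of its underside, z up.
There are look-alikes about, which are no part of the job. Leave any orange or purple look-alike of the tub_yellow alone.

How it is judged:
By the outcome, as a careful person would: the job done as asked, in the order asked, and still so for the second after the job is handed in, with the robot touching nothing.
It also fails if it takes over 96 s, if anything falls off the work surface, if the arm or the gripper's body presses on something with over 40 N, if the wrist force passes 120 N, or if a joint passes its speed limit or range.

## Working session

There is one attempt and no reset: what is moved stays moved. The work goes in short steps, Python scripts to look and compute and a tool call to move; the robot and the scene stay as the last step left them, time stands still between calls to the robot, and variables do not carry over. Pictures are saved under pics/ and viewed, at most 14 in all, crops included, and the job is handed in when it is done.

Besides the shell and the picture viewer there is one more tool, called after "Emit:" as name(argument=value, ...) on one line, values as JSON. apply_moves: Moves the arm, as the interface text tells. Its arguments: {"type":"object","properties":{"plan":{"type":"array"},"grip":{"type":"number"},"squeeze":{"type":"number"}},"required":["plan"]}

```bash
mkdir -p pics; ls; python3 - <<'E'
from workcell import arm
import cv2
for c in ("scene","top"):
    cv2.imwrite(f"pics/{c}0.png",arm.get_image(c)[:,:,::-1])
for n in ["tub_green","tub_red","tub_yellow","tub_blue","tray_green","tray_red","tray_yellow","tray_blue","spray_bottle","jar"]:
    for c in ("top","scene"):
        print(n,c,[(d["conf"].__round__(2),[round(float(v),3) for v in d["at"]]) for d in arm.place_of(c,n)][:4])
print(arm.finger_overhang); print(arm.observe())
for c in ("scene","top"): print(arm.camera_params(c))
E
```

```text
pics
tub_green top [(0.75, [0.544, -0.057, 0.016])]
tub_green scene [(0.9, [0.537, -0.054, 0.014])]
tub_red top [(0.69, [0.562, 0.041, 0.013])]
tub_red scene [(0.98, [0.569, 0.039, 0.011])]
tub_yellow top [(0.74, [0.288, -0.462, 0.001]), (0.61, [0.193, 0.359, 0.0]), (0.57, [0.499, 0.008, 0.055])]
tub_yellow scene [(0.8, [0.497, 0.003, 0.056]), (0.77, [0.194, 0.36, -0.001]), (0.16, [0.463, -0.318, 0.002])]
tub_blue top [(0.8, [0.601, -0.019, 0.06])]
tub_blue scene [(0.56, [0.603, -0.018, 0.057])]
tray_green top [(0.92, [0.602, 0.294, -0.002])]
tray_green scene [(0.72, [0.597, 0.293, -0.001]), (0.6, [0.774, 0.14, 0.002])]
tray_red top [(0.75, [0.462, 0.296, -0.001])]
tray_red scene [(0.96, [0.461, 0.293, -0.001])]
tray_yellow top [(0.81, [0.468, -0.32, -0.005])]
tray_yellow scene [(0.58, [0.465, -0.317, 0.001])]
tray_blue top [(0.74, [0.6, -0.318, 0.004])]
tray_blue scene [(0.89, [0.601, -0.317, 0.0])]
spray_bottle top [(0.79, [0.777, -0.115, 0.0])]
spray_bottle scene [(0.92, [0.779, -0.112, -0.001])]
jar top [(0.57, [0.776, 0.137, -0.001]), (0.32, [0.601, -0.019, 0.061])]
jar scene [(
[... 1105 characters left out ...]
0.        , 0.        ]), 'position': array([0.98456308, 0.66531049, 0.99217737]), 'rotation': array([[-0.80847981,  0.43583975, -0.3954796 ],
       [ 0.58844602,  0.58771881, -0.5552638 ],
       [-0.00957523, -0.68163796, -0.73162695]])}
{'mtx': array([[523.23467393,   0.        , 320.9165091 ],
       [  0.        , 523.23467393, 238.48047964],
       [  0.        ,   0.        ,   1.        ]]), 'D': array([-0.12767191,  0.        ,  0.        ,  0.        ,  0.        ]), 'position': array([ 0.41595398, -0.04410832,  1.48804425]), 'rotation': array([[-0.01800252, -0.99778142,  0.06409482],
       [-0.99969874,  0.01689333, -0.0178055 ],
       [ 0.01668322, -0.06439606, -0.99778496]])}
```

View pics/top0.png

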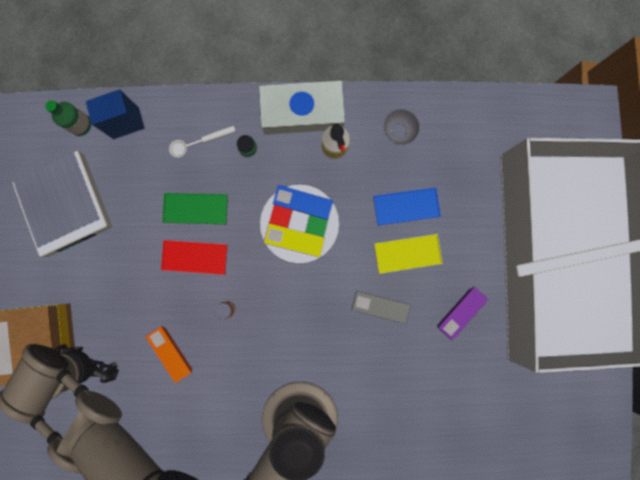

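View pics/scene0.png

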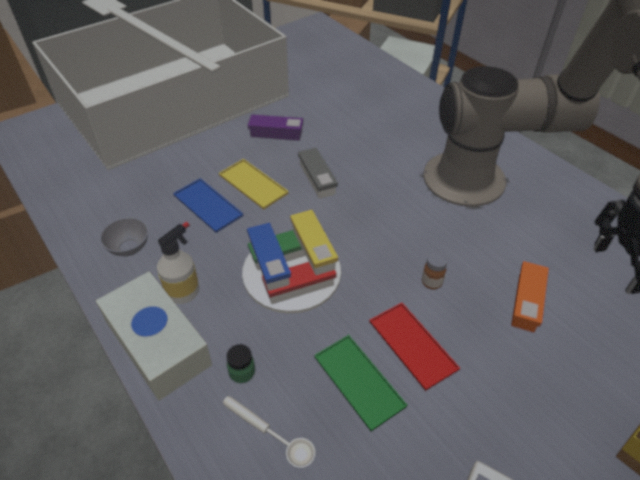

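Candidates for tub_yellow in the top view: the yellow lid on the stack (297,240), orange at (168,354), purple at (463,313). The one on the stack fits: it has a yellow lid and bridges the lower tubs. I'll measure and confirm it in a crop.

```bash
cat > h.py <<'E'
from workcell import arm
import cv2, numpy as np
HUE={"red":None,"green":(50,75),"yellow":(22,34),"blue":(100,122)}
def proj(c,uv,z,p=None):
    p=p or arm.camera_params(c)
    n=cv2.undistortPoints(np.float32(uv).reshape(-1,1,2),p["mtx"],p["D"])[:,0]
    d=np.c_[n,np.ones(len(n))]@p["rotation"].T
    return p["position"]+d*((z-p["position"][2])/d[:,2])[:,None]
def pix(c,X):
    p=arm.camera_params(c); R=p["rotation"].T
    return cv2.projectPoints(np.float32([X]),cv2.Rodrigues(R)[0],-R@p["position"],p["mtx"],p["D"])[0].ravel()
def rect(c,mask,z):
    v,u=np.nonzero(mask); P=proj(c,np.c_[u,v],z)[:,:2]*1000
    (cx,cy),(w,h),a=cv2.minAreaRect(np.float32(P))
    if h>w: w,h,a=h,w,a+90
    return round(cx/1000,4),round(cy/1000,4),round(w),round(h),round((a+90)%180-90,1)
E
python3 - <<'E'
from h import *
im=arm.get_image("top"); k=np.ones((3,3),np.uint8)
for n,z in [("tub_yellow",.104),("tub_blue",.104),("tub_red",.058),("tub_green",.058),("tray_red",.01),("tray_green",.01),("tray_yellow",.01),("tray_blue",.01)]:
    for d in arm.trace("top",n)[:3]:
        m=cv2.morphologyEx(d["mask"].astype(np.uint8),cv2.MORPH_OPEN,k)
        if m.any(): print(n,round(d["conf"],2),rect("top",m,z))
cv2.imwrite("pics/crop1.png",cv2.resize(im[170:280,245:355],(550,550),interpolation=cv2.INTER_CUBIC)[:,:,::-1])
E
```

```text
tub_yellow 0.96 (0.207, 0.3391, 153, 64, 33.1)
tub_yellow 0.92 (0.3025, -0.4433, 153, 62, -44.0)
tub_yellow 0.68 (0.5012, 0.0043, 154, 57, 75.0)
tub_blue 0.74 (0.6034, -0.0207, 151, 55, 73.0)
tub_red 0.74 (0.572, 0.0421, 54, 53, -16.0)
tub_green 0.81 (0.5435, -0.0553, 55, 49, 71.9)
tub_green 0.56 (0.6101, -0.0202, 155, 58, 72.7)
tray_red 0.78 (0.4641, 0.2921, 186, 86, 85.6)
tray_red 0.71 (0.5471, -0.0555, 54, 50, 75.0)
tray_green 0.67 (0.6058, 0.2896, 189, 89, 88.9)
tray_green 0.67 (0.5755, 0.0455, 53, 52, 74.0)
tray_blue 0.6 (0.601, -0.3169, 191, 92, -82.8)
```

View pics/crop1.png

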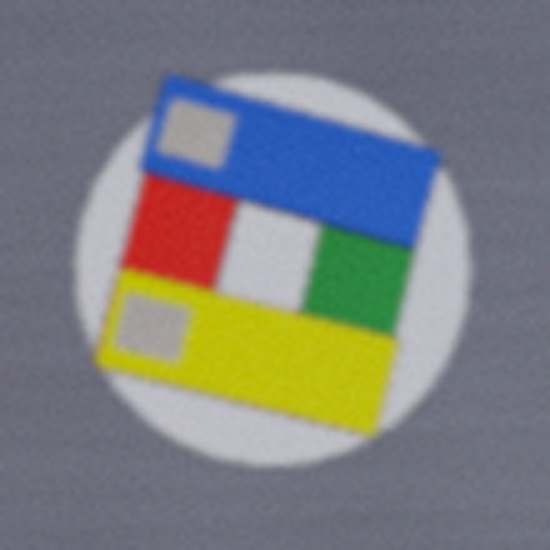

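The crop confirms tub_yellow: yellow lid with a grey label, lying in the near position on the stack at about (294,240) in the top view. Orange and purple are elsewhere. Moving above it.

Emit:
apply_moves(plan=[{"delta_pos":[1.78,-2.97,-0.25],"turn":[0,0,-0.0887]},{"delta_pos":[1.78,-2.97,-0.25],"turn":[0,0,-0.0887]},{"delta_pos":[1.78,-2.97,-0.25],"turn":[0,0,-0.0887]},{"delta_pos":[1.78,-2.97,-0.25],"turn":[0,0,-0.0887]},{"delta_pos":[1.78,-2.97,-0.25],"turn":[0,0,-0.0887]},{"delta_pos":[1.78,-2.97,-0.25],"turn":[0,0,-0.0887]},{"delta_pos":[1.78,-2.97,-0.25],"turn":[0,0,-0.0887]},{"delta_pos":[1.78,-2.97,-0.25],"turn":[0,0,-0.0887]}], grip=8.5, squeeze=40)

```text
time_s: 2.22
position: [0.3579, 0.2399, 0.2364]
orientation: [[-0.422, 0.907, 0.001], [0.907, 0.422, 0.0], [-0.0, 0.001, -1.0]]
wrist_force: [0.5, 0.8, 0.5]
gripper_width: 0.997
grip_force: 0.0
```

Emit:
apply_moves(plan=[{"delta_pos":[1.78,-2.97,-0.25],"turn":[0,0,-0.0887]},{"delta_pos":[1.78,-2.97,-0.25],"turn":[0,0,-0.0887]},{"delta_pos":[1.78,-2.97,-0.25],"turn":[0,0,-0.0887]},{"delta_pos":[1.78,-2.97,-0.25],"turn":[0,0,-0.0887]},{"delta_pos":[1.78,-2.97,-0.25],"turn":[0,0,-0.0887]},{"delta_pos":[1.78,-2.97,-0.25],"turn":[0,0,-0.0887]},{"delta_pos":[1.78,-2.97,-0.25],"turn":[0,0,-0.0887]},{"delta_pos":[1.78,-2.97,-0.25],"turn":[0,0,-0.0887]}])

```text
time_s: 2.88
position: [0.5004, 0.0021, 0.2163]
orientation: [[0.271, 0.962, 0.0], [0.962, -0.271, -0.0], [0.0, 0.0, -1.0]]
wrist_force: [0.5, 0.6, -0.0]
gripper_width: 0.998
grip_force: 0.0
```

```bash
python3 - <<'E'
from h import *
o=arm.observe(); im=arm.get_image("wrist"); P=arm.camera_params("wrist")
print(o["time_s"],o["position"].round(4),np.degrees(np.arctan2(o["orientation"][1,1],o["orientation"][0,1])).round(2),o["orientation"][:,2].round(3))
print(P["position"].round(3),"tcp pix",pix("wrist",[o["position"][0],o["position"][1],.104]))
for d in arm.trace("wrist","tub_yellow")[:2]:
    print(round(d["conf"],2),rect("wrist",d["mask"],.104))
for d in arm.trace("wrist","tub_blue")[:2]:
    print("b",round(d["conf"],2),rect("wrist",d["mask"],.104))
cv2.imwrite("pics/w1.png",im[:,:,::-1])
t=arm.get_image("top"); h=cv2.cvtColor(t,cv2.COLOR_RGB2HSV)
m=(abs(h[:,:,0].astype(int)-29)<6)&(h[:,:,1]>150); m[:,:350]=0
print("tray_y",rect("top",cv2.morphologyEx(m.astype(np.uint8),cv2.MORPH_OPEN,np.ones((3,3))),.008))
m=(abs(h[:,:,0].astype(int)-109)<10)&(h[:,:,1]>150); m[:,:350]=0;m[:150]=0
print("tray_b",rect("top",cv2.morphologyEx(m.astype(np.uint8),cv2.MORPH_OPEN,np.ones((3,3))),.008))
E
```

```text
2.8833 [0.5004 0.0021 0.2163] -15.75 [ 0. -0. -1.]
[0.523 0.066 0.333] tcp pix [308.56445 244.88818]
0.66 (0.5023, 0.004, 152, 53, 74.6)
b 0.69 (0.5974, -0.0165, 152, 63, 73.1)
tray_y (0.4647, -0.3174, 182, 84, -82.3)
tray_b (0.6008, -0.3183, 183, 85, -83.0)
```

View pics/w1.png

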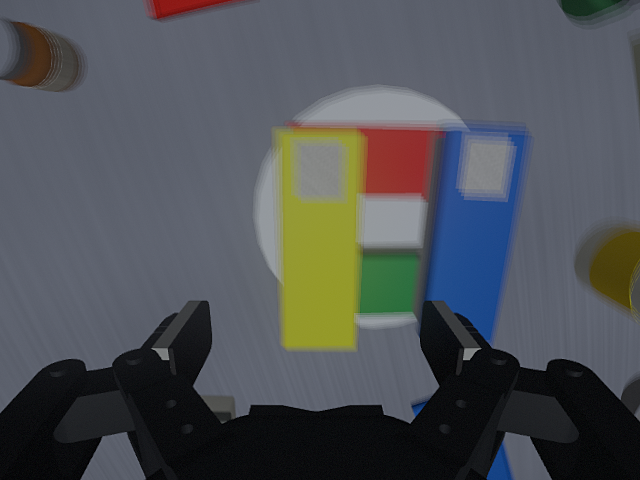

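The wrist view shows the yellow lid at (278–360, 128–350), upright between the open fingers and parallel to them. Blue is to its right, with room for the fingers. Descending and gripping.

Emit:
apply_moves(plan=[{"delta_pos":[0.15,0.2,-2.2],"turn":[0,0,0]},{"delta_pos":[0,0,-2.4],"turn":[0,0,0]},{"delta_pos":[0,0,-2.4],"turn":[0,0,0]},{"delta_pos":[0,0,-2.0],"turn":[0,0,0]},{"delta_pos":[0,0,-1.4],"turn":[0,0,0]},{"delta_pos":[0,0,-1.0],"turn":[0,0,0]},{"delta_pos":[0,0,0],"turn":[0,0,0]}])

```text
time_s: 3.67
position: [0.4998, 0.007, 0.1008]
orientation: [[0.265, 0.964, -0.003], [0.964, -0.265, 0.001], [-0.0, -0.003, -1.0]]
wrist_force: [0.1, -0.9, 0.8]
gripper_width: 0.994
grip_force: 0.0
```

Emit:
apply_moves(plan=[{"delta_pos":[0,0,0],"turn":[0,0,0]},{"delta_pos":[0,0,0],"turn":[0,0,0]},{"delta_pos":[0,0,0],"turn":[0,0,0]},{"delta_pos":[0,0,0],"turn":[0,0,0]},{"delta_pos":[0,0,0],"turn":[0,0,0]},{"delta_pos":[0,0,0],"turn":[0,0,0]},{"delta_pos":[0,0,0],"turn":[0,0,0]},{"delta_pos":[0,0,0],"turn":[0,0,0]}], grip=4.5, squeeze=40)

```text
time_s: 4.33
position: [0.5019, 0.0059, 0.1037]
orientation: [[0.267, 0.964, 0.002], [0.964, -0.267, -0.0], [0.001, 0.002, -1.0]]
wrist_force: [-1.4, 1.9, 7.1]
gripper_width: 0.625
grip_force: 43.1
```

Emit:
apply_moves(plan=[{"delta_pos":[0,0,0.5],"turn":[0,0,0]},{"delta_pos":[0,0,1.0],"turn":[0,0,0]},{"delta_pos":[0,0,1.5],"turn":[0,0,0]},{"delta_pos":[0,0,2.0],"turn":[0,0,0]},{"delta_pos":[0,0,2.0],"turn":[0,0,0]},{"delta_pos":[0,0,1.5],"turn":[0,0,0]},{"delta_pos":[0,0,1.0],"turn":[0,0,0]},{"delta_pos":[0,0,0],"turn":[0,0,0]}])

```text
time_s: 5.0
position: [0.5024, 0.0056, 0.2003]
orientation: [[0.267, 0.964, 0.005], [0.964, -0.267, -0.001], [0.001, 0.005, -1.0]]
wrist_force: [0.4, -0.5, -1.9]
gripper_width: 0.623
grip_force: 42.7
```

```bash
python3 - <<'E'
from h import *
o=arm.observe(); im=arm.get_image("wrist"); print(o["position"],o["wrist_force"].round(2),o["moment"].round(3))
s=arm.get_image("scene")
cv2.imwrite("pics/l1.png",np.hstack([im[60:480,150:550],s[120:330,170:370].repeat(2,0).repeat(2,1)])[:,:,::-1])
E
```

```text
[0.50235374 0.005576   0.20025068] [ 0.37 -0.52 -1.88] [-0.009 -0.016 -0.007]
```

View pics/l1.png

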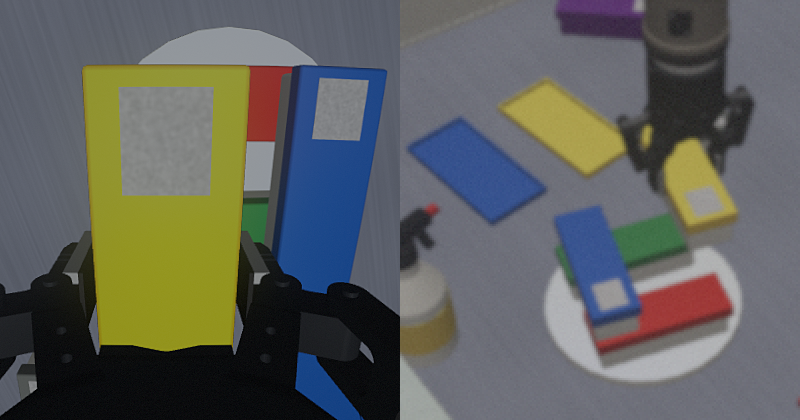

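The left half (wrist) shows yellow held squarely; the right half (scene) shows it level and the rest of the stack undisturbed. Carrying it to the yellow tray.

Emit:
apply_moves(plan=[{"delta_pos":[-0.1,-1.2,0],"turn":[0,0,0.02]},{"delta_pos":[-0.3,-2.4,0],"turn":[0,0,0.03]},{"delta_pos":[-0.35,-3.2,0],"turn":[0,0,0.04]},{"delta_pos":[-0.4,-3.4,0],"turn":[0,0,0.04]},{"delta_pos":[-0.4,-3.4,0],"turn":[0,0,0.045]},{"delta_pos":[-0.4,-3.4,0],"turn":[0,0,0.045]},{"delta_pos":[-0.4,-3.4,0],"turn":[0,0,0.045]},{"delta_pos":[-0.4,-3.4,0],"turn":[0,0,0.04]}])

```text
time_s: 5.77
position: [0.4727, -0.2335, 0.1962]
orientation: [[-0.037, 0.999, -0.002], [0.999, 0.037, 0.001], [0.001, -0.002, -1.0]]
wrist_force: [0.6, -0.0, -0.9]
gripper_width: 0.622
grip_force: 42.6
```

Emit:
apply_moves(plan=[{"delta_pos":[-0.4,-3.2,0],"turn":[0,0,0.04]},{"delta_pos":[-0.3,-2.6,0],"turn":[0,0,0.03]},{"delta_pos":[-0.2,-1.6,0],"turn":[0,0,0.02]},{"delta_pos":[-0.1,-1.0,-1.0],"turn":[0,0,0.01]},{"delta_pos":[0,0,-2.0],"turn":[0,0,0]},{"delta_pos":[0,0,-2.0],"turn":[0,0,0]},{"delta_pos":[0,0,-1.0],"turn":[0,0,0]},{"delta_pos":[0,0,0],"turn":[0,0,0]}])

```text
time_s: 6.43
position: [0.4623, -0.3143, 0.1338]
orientation: [[-0.135, 0.991, -0.005], [0.991, 0.135, 0.005], [0.006, -0.004, -1.0]]
wrist_force: [0.2, -0.2, -1.9]
gripper_width: 0.622
grip_force: 42.6
```

```bash
python3 - <<'E'
from h import *
o=arm.observe(); im=arm.get_image("wrist"); print(o["position"],np.degrees(np.arctan2(o["orientation"][1,1],o["orientation"][0,1])).round(2),o["gripper_width"])
cv2.imwrite("pics/p1.png",im[:,:,::-1])
E
```

```text
[ 0.46226642 -0.31434226  0.13379807] 7.74 0.6216397172267399
```

View pics/p1.png

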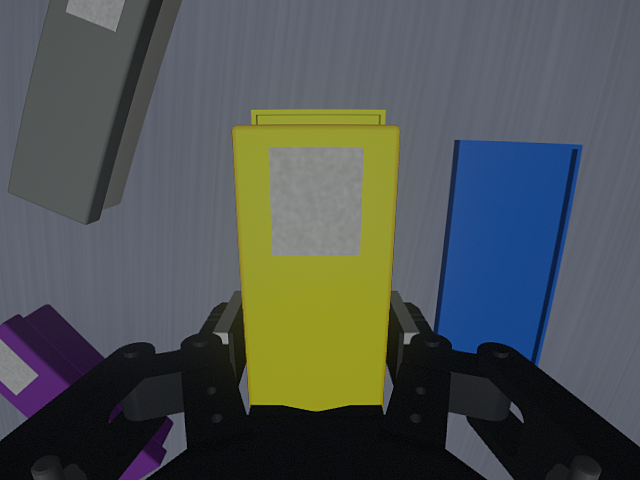

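The tub sits over the yellow tray, parallel to it and centred; the tray's far lip shows at (318,118). Lowering.

Emit:
apply_moves(plan=[{"delta_pos":[0.25,-0.15,-1.0],"turn":[0,0,0]},{"delta_pos":[0,0,-1.8],"turn":[0,0,0]},{"delta_pos":[0,0,-1.8],"turn":[0,0,0]},{"delta_pos":[0,0,-1.5],"turn":[0,0,0]},{"delta_pos":[0,0,-1.0],"turn":[0,0,0]},{"delta_pos":[0,0,-0.6],"turn":[0,0,0]},{"delta_pos":[0,0,-0.4],"turn":[0,0,0]},{"delta_pos":[0,0,0],"turn":[0,0,0]}])

```text
time_s: 7.15
position: [0.4664, -0.3177, 0.0561]
orientation: [[-0.135, 0.991, 0.0], [0.991, 0.135, -0.0], [-0.0, 0.0, -1.0]]
wrist_force: [-0.4, -0.0, -1.0]
gripper_width: 0.622
grip_force: 42.7
```

Emit:
apply_moves(plan=[{"delta_pos":[0,0,-0.2],"turn":[0,0,0]},{"delta_pos":[0,0,-0.2],"turn":[0,0,0]},{"delta_pos":[0,0,0],"turn":[0,0,0]},{"delta_pos":[0,0,0],"turn":[0,0,0]}])

```text
time_s: 7.48
position: [0.4663, -0.3178, 0.0526]
orientation: [[-0.134, 0.991, 0.0], [0.991, 0.134, -0.0], [-0.0, 0.0, -1.0]]
wrist_force: [0.4, 0.1, -1.4]
gripper_width: 0.621
grip_force: 42.7
```

Emit:
apply_moves(plan=[{"delta_pos":[0,0,-0.15],"turn":[0,0,0]},{"delta_pos":[0,0,-0.15],"turn":[0,0,0]},{"delta_pos":[0,0,0],"turn":[0,0,0]},{"delta_pos":[0,0,0],"turn":[0,0,0]}])

```text
time_s: 7.82
position: [0.4664, -0.3179, 0.0497]
orientation: [[-0.134, 0.991, 0.001], [0.991, 0.134, -0.001], [-0.001, 0.001, -1.0]]
wrist_force: [-1.3, 1.2, 2.0]
gripper_width: 0.624
grip_force: 43.1
```

Contact felt. Releasing, then rising.

Emit:
apply_moves(plan=[{"delta_pos":[0,0,0],"turn":[0,0,0]},{"delta_pos":[0,0,0],"turn":[0,0,0]},{"delta_pos":[0,0,0],"turn":[0,0,0]},{"delta_pos":[0,0,0],"turn":[0,0,0]},{"delta_pos":[0,0,0],"turn":[0,0,0]},{"delta_pos":[0,0,1.0],"turn":[0,0,0]},{"delta_pos":[0,0,3.0],"turn":[0,0,0]},{"delta_pos":[0,0,4.0],"turn":[0,0,0]}], grip=8.5)

```text
time_s: 8.48
position: [0.4648, -0.3164, 0.1281]
orientation: [[-0.134, 0.991, -0.005], [0.991, 0.134, 0.004], [0.005, -0.004, -1.0]]
wrist_force: [0.6, -0.7, 0.6]
gripper_width: 0.996
grip_force: 0.0
```

Emit:
apply_moves(plan=[{"delta_pos":[0.0,0.0,4.0],"turn":[0,0,0]},{"delta_pos":[0.5,1.5,3.0],"turn":[0,0,-0.03]},{"delta_pos":[1.3,2.8,1.5],"turn":[0,0,-0.04]},{"delta_pos":[1.5,3.2,0],"turn":[0,0,-0.04]},{"delta_pos":[1.5,3.2,0],"turn":[0,0,-0.04]},{"delta_pos":[1.5,3.2,0],"turn":[0,0,-0.04]},{"delta_pos":[1.5,3.2,0],"turn":[0,0,-0.04]},{"delta_pos":[1.5,3.2,0],"turn":[0,0,-0.04]}])

```text
time_s: 9.15
position: [0.5596, -0.113, 0.2154]
orientation: [[0.137, 0.991, 0.001], [0.991, -0.137, -0.0], [-0.0, 0.001, -1.0]]
wrist_force: [0.5, -0.0, 0.6]
gripper_width: 0.995
grip_force: 0.0
```

Emit:
apply_moves(plan=[{"delta_pos":[1.5,3.2,0],"turn":[0,0,-0.04]},{"delta_pos":[1.3,2.8,0],"turn":[0,0,-0.04]},{"delta_pos":[0.9,2.0,0],"turn":[0,0,-0.03]},{"delta_pos":[0.5,0.8,0],"turn":[0,0,-0.025]},{"delta_pos":[0,0,0],"turn":[0,0,0]},{"delta_pos":[0,0,0],"turn":[0,0,0]}])

```text
time_s: 9.65
position: [0.6011, -0.0264, 0.2147]
orientation: [[0.265, 0.964, 0.0], [0.964, -0.265, -0.0], [-0.0, 0.0, -1.0]]
wrist_force: [-0.5, -0.7, -0.5]
gripper_width: 0.996
grip_force: 0.0
```

```bash
cat > look.py <<'E'
from h import *
import sys
def look(n,z,save=None):
    o=arm.observe(); im=arm.get_image("wrist"); t=arm.get_image("top")
    print(o["time_s"],"tcp",o["position"].round(4),"yaw",np.degrees(np.arctan2(o["orientation"][1,1],o["orientation"][0,1])).round(2))
    for c in ("wrist","top"):
        for d in arm.trace(c,n)[:2]: print(c,n,round(d["conf"],2),rect(c,cv2.morphologyEx(d["mask"].astype(np.uint8),cv2.MORPH_OPEN,np.ones((3,3))),z))
    if save: cv2.imwrite(save,np.hstack([cv2.resize(im,(400,300)),cv2.resize(t[130:370,160:480],(400,300))])[:,:,::-1])
look(sys.argv[1],float(sys.argv[2]),sys.argv[3] if len(sys.argv)>3 else None)
E
python3 look.py tub_blue .104 pics/b1.png
```

```text
9.65 tcp [ 0.6011 -0.0264  0.2147] yaw -15.37
wrist tub_blue 0.93 (0.6026, -0.0194, 153, 54, 72.8)
top tub_blue 0.79 (0.5977, -0.0063, 120, 42, 75.7)
top tub_blue 0.66 (0.5889, -0.3008, 176, 82, -83.3)
```

View pics/b1.png

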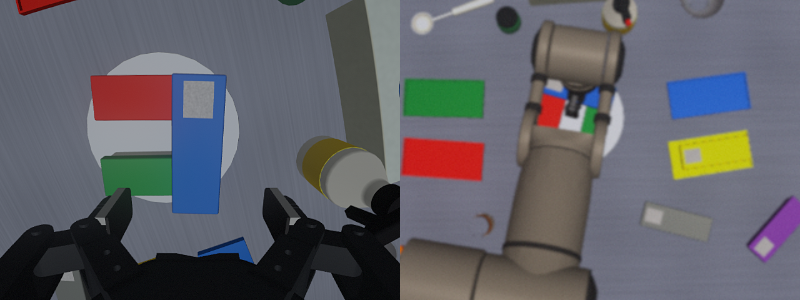

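Yellow lies inside its tray (top view, right). Blue's lid is in the wrist view at about (200,145) in the left half, clear of the bottle. Descending and gripping.

Emit:
apply_moves(plan=[{"delta_pos":[0.15,0.65,-1.5],"turn":[0,0,-0.03]},{"delta_pos":[0,0,-2.4],"turn":[0,0,0]},{"delta_pos":[0,0,-2.4],"turn":[0,0,0]},{"delta_pos":[0,0,-2.0],"turn":[0,0,0]},{"delta_pos":[0,0,-1.5],"turn":[0,0,0]},{"delta_pos":[0,0,-1.0],"turn":[0,0,0]},{"delta_pos":[0,0,-0.4],"turn":[0,0,0]},{"delta_pos":[0,0,0],"turn":[0,0,0]}])

```text
time_s: 10.52
position: [0.6024, -0.0207, 0.1018]
orientation: [[0.296, 0.955, -0.001], [0.955, -0.296, 0.0], [-0.0, -0.001, -1.0]]
wrist_force: [0.2, 0.0, -1.0]
gripper_width: 0.995
grip_force: 0.0
```

Emit:
apply_moves(plan=[{"delta_pos":[0,0,0],"turn":[0,0,0]},{"delta_pos":[0,0,0],"turn":[0,0,0]},{"delta_pos":[0,0,0],"turn":[0,0,0]},{"delta_pos":[0,0,0],"turn":[0,0,0]},{"delta_pos":[0,0,0],"turn":[0,0,0]},{"delta_pos":[0,0,0],"turn":[0,0,0]},{"delta_pos":[0,0,0],"turn":[0,0,0]},{"delta_pos":[0,0,0],"turn":[0,0,0]}], grip=4.5)

```text
time_s: 11.18
position: [0.6033, -0.0203, 0.1037]
orientation: [[0.296, 0.955, 0.002], [0.955, -0.296, -0.0], [0.0, 0.002, -1.0]]
wrist_force: [-1.3, -0.0, 6.2]
gripper_width: 0.621
grip_force: 43.5
```

Emit:
apply_moves(plan=[{"delta_pos":[0,0,0.5],"turn":[0,0,0]},{"delta_pos":[0,0,1.0],"turn":[0,0,0]},{"delta_pos":[0,0,1.5],"turn":[0,0,0]},{"delta_pos":[0,0,2.0],"turn":[0,0,0]},{"delta_pos":[0,0,2.0],"turn":[0,0,0]},{"delta_pos":[0,0,1.5],"turn":[0,0,0]},{"delta_pos":[0,0,1.0],"turn":[0,0,0]},{"delta_pos":[0,0,0],"turn":[0,0,0]}])

```text
time_s: 11.85
position: [0.6037, -0.0203, 0.2001]
orientation: [[0.296, 0.955, 0.005], [0.955, -0.296, -0.001], [0.001, 0.005, -1.0]]
wrist_force: [0.7, -0.7, -2.5]
gripper_width: 0.622
grip_force: 42.7
```

Emit:
apply_moves(plan=[{"delta_pos":[-0.0,-1.2,0],"turn":[0,0,0.02]},{"delta_pos":[0,-2.4,0],"turn":[0,0,0.03]},{"delta_pos":[-0.05,-3.2,0],"turn":[0,0,0.04]},{"delta_pos":[-0.05,-3.4,0],"turn":[0,0,0.045]},{"delta_pos":[-0.05,-3.4,0],"turn":[0,0,0.045]},{"delta_pos":[-0.05,-3.4,0],"turn":[0,0,0.045]},{"delta_pos":[-0.05,-3.4,0],"turn":[0,0,0.045]},{"delta_pos":[-0.05,-3.4,0],"turn":[0,0,0.045]}])

```text
time_s: 12.52
position: [0.599, -0.2595, 0.196]
orientation: [[-0.017, 1.0, -0.002], [1.0, 0.017, 0.001], [0.001, -0.002, -1.0]]
wrist_force: [0.6, -0.3, -1.7]
gripper_width: 0.629
grip_force: 42.6
```

Emit:
apply_moves(plan=[{"delta_pos":[0,-2.8,0],"turn":[0,0,0.05]},{"delta_pos":[0,-1.9,0],"turn":[0,0,0.035]},{"delta_pos":[0,-1.0,-0.5],"turn":[0,0,0.02]},{"delta_pos":[0,-0.3,-1.5],"turn":[0,0,0]},{"delta_pos":[0,0,-2.0],"turn":[0,0,0]},{"delta_pos":[0,0,-1.5],"turn":[0,0,0]},{"delta_pos":[0,0,-0.5],"turn":[0,0,0]},{"delta_pos":[0,0,0],"turn":[0,0,0]}])

```text
time_s: 13.18
position: [0.5986, -0.3174, 0.1345]
orientation: [[-0.119, 0.993, -0.004], [0.993, 0.12, 0.003], [0.003, -0.004, -1.0]]
wrist_force: [0.5, -0.5, -1.9]
gripper_width: 0.625
grip_force: 42.5
```

```bash
python3 - <<'E'
from h import *
o=arm.observe(); im=arm.get_image("wrist"); print(o["position"],np.degrees(np.arctan2(o["orientation"][1,1],o["orientation"][0,1])).round(2),o["gripper_width"])
cv2.imwrite("pics/p2.png",cv2.resize(im,(480,360))[:,:,::-1])
E
```

```text
[ 0.59860658 -0.31742923  0.13453666] 6.86 0.6245370006326144
```

View pics/p2.png

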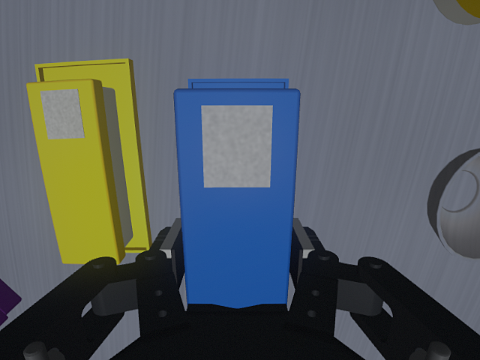

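Blue is centred over its tray (lip at (240,84)). Yellow, at left, needs a check later for parallax against offset. Lowering.

Emit:
apply_moves(plan=[{"delta_pos":[0.1,0,-1.0],"turn":[0,0,0]},{"delta_pos":[0,0,-1.8],"turn":[0,0,0]},{"delta_pos":[0,0,-1.8],"turn":[0,0,0]},{"delta_pos":[0,0,-1.5],"turn":[0,0,0]},{"delta_pos":[0,0,-1.0],"turn":[0,0,0]},{"delta_pos":[0,0,-0.6],"turn":[0,0,0]},{"delta_pos":[0,0,-0.5],"turn":[0,0,0]},{"delta_pos":[0,0,-0.2],"turn":[0,0,0]}])

```text
time_s: 13.9
position: [0.6009, -0.3183, 0.0532]
orientation: [[-0.12, 0.993, 0.0], [0.993, 0.12, -0.0], [-0.0, 0.0, -1.0]]
wrist_force: [-0.0, 0.1, -2.2]
gripper_width: 0.624
grip_force: 42.6
```

Emit:
apply_moves(plan=[{"delta_pos":[0,0,-0.1],"turn":[0,0,0]},{"delta_pos":[0,0,-0.1],"turn":[0,0,0]},{"delta_pos":[0,0,0],"turn":[0,0,0]},{"delta_pos":[0,0,0],"turn":[0,0,0]}])

```text
time_s: 14.23
position: [0.601, -0.3183, 0.0519]
orientation: [[-0.12, 0.993, 0.001], [0.993, 0.12, -0.001], [-0.001, 0.001, -1.0]]
wrist_force: [-1.0, 0.2, -1.3]
gripper_width: 0.624
grip_force: 42.6
```

Emit:
apply_moves(plan=[{"delta_pos":[0,0,-0.15],"turn":[0,0,0]},{"delta_pos":[0,0,-0.1],"turn":[0,0,0]},{"delta_pos":[0,0,0],"turn":[0,0,0]},{"delta_pos":[0,0,0],"turn":[0,0,0]}])

```text
time_s: 14.57
position: [0.601, -0.3184, 0.0497]
orientation: [[-0.119, 0.993, 0.001], [0.993, 0.119, -0.001], [-0.001, 0.001, -1.0]]
wrist_force: [-2.1, 0.4, 5.5]
gripper_width: 0.621
grip_force: 43.4
```

Emit:
apply_moves(plan=[{"delta_pos":[0,0,0],"turn":[0,0,0]},{"delta_pos":[0,0,0],"turn":[0,0,0]},{"delta_pos":[0,0,0],"turn":[0,0,0]},{"delta_pos":[0,0,0],"turn":[0,0,0]},{"delta_pos":[0,0,0],"turn":[0,0,0]},{"delta_pos":[0,0,1.0],"turn":[0,0,0]},{"delta_pos":[0,0,3.0],"turn":[0,0,0]},{"delta_pos":[0,0,4.0],"turn":[0,0,0]}], grip=8.5)

```text
time_s: 15.23
position: [0.599, -0.3171, 0.1267]
orientation: [[-0.119, 0.993, -0.006], [0.993, 0.119, 0.004], [0.005, -0.005, -1.0]]
wrist_force: [1.1, -0.1, 0.3]
gripper_width: 1.0
grip_force: 0.0
```

Emit:
apply_moves(plan=[{"delta_pos":[0.0,0.0,4.0],"turn":[0,0,0.04]},{"delta_pos":[-0.1,1.5,2.0],"turn":[0,0,0.09]},{"delta_pos":[-0.3,3.0,0.5],"turn":[0,0,0.09]},{"delta_pos":[-0.3,3.3,0],"turn":[0,0,0.09]},{"delta_pos":[-0.3,3.3,0],"turn":[0,0,0.09]},{"delta_pos":[-0.3,3.3,0],"turn":[0,0,0.09]},{"delta_pos":[-0.3,3.3,0],"turn":[0,0,0.09]},{"delta_pos":[-0.3,3.3,0],"turn":[0,0,0.09]}])

```text
time_s: 15.9
position: [0.5814, -0.1067, 0.1948]
orientation: [[-0.713, 0.701, 0.001], [0.701, 0.713, -0.0], [-0.001, 0.001, -1.0]]
wrist_force: [0.2, 0.7, 0.2]
gripper_width: 0.994
grip_force: 0.0
```

Emit:
apply_moves(plan=[{"delta_pos":[-0.4,3.3,0],"turn":[0,0,0.09]},{"delta_pos":[-0.4,3.3,0],"turn":[0,0,0.09]},{"delta_pos":[-0.4,3.3,0],"turn":[0,0,0.09]},{"delta_pos":[-0.3,2.4,0],"turn":[0,0,0.09]},{"delta_pos":[-0.2,1.4,0],"turn":[0,0,0.09]},{"delta_pos":[0,0.4,0],"turn":[0,0,0.06]},{"delta_pos":[0,0,0],"turn":[0,0,0]},{"delta_pos":[0,0,0],"turn":[0,0,0]}])

```text
time_s: 16.57
position: [0.5649, 0.0329, 0.1945]
orientation: [[-0.963, 0.269, 0.001], [0.269, 0.963, -0.0], [-0.001, 0.0, -1.0]]
wrist_force: [-0.4, -0.2, -0.5]
gripper_width: 0.995
grip_force: 0.0
```

```bash
python3 look.py tub_red .058 pics/r1.png; python3 look.py tub_green .058
```

```text
16.5667 tcp [0.5649 0.0329 0.1945] yaw 74.4
wrist tub_red 0.92 (0.5665, 0.0433, 153, 55, -15.7)
top tub_red 0.82 (0.525, 0.0518, 60, 58, -1.0)
16.7667 tcp [0.5648 0.0321 0.194 ] yaw 74.35
wrist tub_green 0.9 (0.5421, -0.0498, 153, 60, -14.3)
top tub_green 0.69 (0.5434, -0.0568, 156, 57, -13.1)
```

View pics/r1.png

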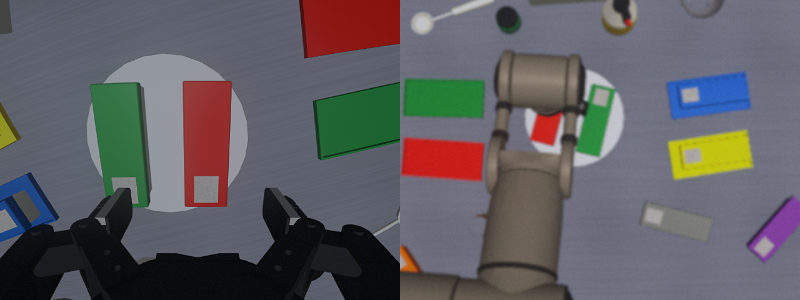

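Yellow and blue lie inside their trays. The wrist view (left half) shows red at (207,143) and green at (120,145). Descending on red.

Emit:
apply_moves(plan=[{"delta_pos":[0.15,1.1,-1.5],"turn":[0,0,0]},{"delta_pos":[0,0,-2.8],"turn":[0,0,0]},{"delta_pos":[0,0,-3.0],"turn":[0,0,0]},{"delta_pos":[0,0,-2.6],"turn":[0,0,0]},{"delta_pos":[0,0,-2.0],"turn":[0,0,0]},{"delta_pos":[0,0,-1.3],"turn":[0,0,0]},{"delta_pos":[0,0,-0.6],"turn":[0,0,0]},{"delta_pos":[0,0,0],"turn":[0,0,0]}])

```text
time_s: 17.63
position: [0.5655, 0.0437, 0.0544]
orientation: [[-0.963, 0.268, -0.003], [0.268, 0.963, 0.0], [0.003, -0.001, -1.0]]
wrist_force: [-0.4, 0.2, 0.7]
gripper_width: 0.999
grip_force: 0.0
```

Emit:
apply_moves(plan=[{"delta_pos":[0,0,0],"turn":[0,0,0]},{"delta_pos":[0,0,0],"turn":[0,0,0]},{"delta_pos":[0,0,0],"turn":[0,0,0]},{"delta_pos":[0,0,0],"turn":[0,0,0]},{"delta_pos":[0,0,0],"turn":[0,0,0]},{"delta_pos":[0,0,0],"turn":[0,0,0]},{"delta_pos":[0,0,0],"turn":[0,0,0]},{"delta_pos":[0,0,0],"turn":[0,0,0]}], grip=4.5)

```text
time_s: 18.3
position: [0.567, 0.0436, 0.0572]
orientation: [[-0.964, 0.268, 0.003], [0.268, 0.964, -0.0], [-0.003, 0.0, -1.0]]
wrist_force: [-0.3, -0.1, 5.9]
gripper_width: 0.622
grip_force: 43.6
```

Emit:
apply_moves(plan=[{"delta_pos":[0,0,0.5],"turn":[0,0,0]},{"delta_pos":[0,0,1.0],"turn":[0,0,0]},{"delta_pos":[0,0,1.5],"turn":[0,0,0]},{"delta_pos":[0,0,2.0],"turn":[0,0,0]},{"delta_pos":[0,0,2.0],"turn":[0,0,0]},{"delta_pos":[0,0,1.5],"turn":[0,0,0]},{"delta_pos":[0,0,1.0],"turn":[0,0,0]},{"delta_pos":[0,0,0],"turn":[0,0,0]}])

```text
time_s: 18.97
position: [0.5672, 0.0438, 0.1533]
orientation: [[-0.964, 0.268, 0.004], [0.268, 0.964, -0.0], [-0.004, 0.001, -1.0]]
wrist_force: [0.2, -0.3, -2.7]
gripper_width: 0.628
grip_force: 43.1
```

```bash
python3 - <<'E'
from h import *
t=arm.get_image("top"); h=cv2.cvtColor(t,cv2.COLOR_RGB2HSV).astype(int); k=np.ones((3,3))
r=np.minimum(h[:,:,0],180-h[:,:,0])
for n,m in [("red",(r<6)&(h[:,:,1]>150)),("green",(abs(h[:,:,0]-65)<18)&(h[:,:,1]>120))]:
    m[:,:155]=0;m[:,235:]=0;m[:165]=0;m[290:]=0
    print(n,rect("top",cv2.morphologyEx(m.astype(np.uint8),cv2.MORPH_OPEN,k),.008))
E
```

```text
red (0.4649, 0.2914, 184, 85, 85.1)
green (0.6045, 0.2892, 182, 84, 87.7)
```

Emit:
apply_moves(plan=[{"delta_pos":[-0.4,1.0,0],"turn":[0,0,-0.06]},{"delta_pos":[-0.75,1.8,0],"turn":[0,0,-0.1]},{"delta_pos":[-0.75,1.8,0],"turn":[0,0,-0.1]},{"delta_pos":[-0.75,1.8,0],"turn":[0,0,-0.1]},{"delta_pos":[-0.75,1.8,0],"turn":[0,0,-0.1]},{"delta_pos":[-0.75,1.8,0],"turn":[0,0,-0.1]},{"delta_pos":[-0.75,1.8,0],"turn":[0,0,-0.1]},{"delta_pos":[-0.75,1.8,0],"turn":[0,0,-0.1]}])

```text
time_s: 19.68
position: [0.5084, 0.1805, 0.1494]
orientation: [[-0.51, 0.86, -0.003], [0.86, 0.51, -0.0], [0.001, -0.003, -1.0]]
wrist_force: [-0.2, 0.4, -3.4]
gripper_width: 0.622
grip_force: 43.0
```

Emit:
apply_moves(plan=[{"delta_pos":[-0.75,1.8,0],"turn":[0,0,-0.1]},{"delta_pos":[-0.75,1.8,0],"turn":[0,0,-0.1]},{"delta_pos":[-0.75,1.8,0],"turn":[0,0,-0.1]},{"delta_pos":[-0.75,1.8,0],"turn":[0,0,-0.1]},{"delta_pos":[-0.75,1.8,0],"turn":[0,0,-0.1]},{"delta_pos":[-0.7,1.8,0],"turn":[0,0,-0.1]},{"delta_pos":[-0.2,0.4,-0.5],"turn":[0,0,-0.025]},{"delta_pos":[0,0,-1.0],"turn":[0,0,0]}])

```text
time_s: 20.35
position: [0.4624, 0.2931, 0.1352]
orientation: [[0.084, 0.996, -0.0], [0.996, -0.084, 0.0], [0.0, -0.0, -1.0]]
wrist_force: [0.4, 0.1, -2.5]
gripper_width: 0.622
grip_force: 43.1
```

Emit:
apply_moves(plan=[{"delta_pos":[0,0,-1.0],"turn":[0,0,0]},{"delta_pos":[0,0,0],"turn":[0,0,0]},{"delta_pos":[0,0,0],"turn":[0,0,0]}])

```text
time_s: 20.6
position: [0.4628, 0.2908, 0.1243]
orientation: [[0.085, 0.996, -0.003], [0.996, -0.085, -0.001], [-0.002, -0.003, -1.0]]
wrist_force: [-0.1, -0.6, -3.0]
gripper_width: 0.621
grip_force: 43.0
```

```bash
python3 - <<'E'
from h import *
o=arm.observe(); im=arm.get_image("wrist"); print(o["position"],np.degrees(np.arctan2(o["orientation"][1,1],o["orientation"][0,1])).round(2),o["gripper_width"])
cv2.imwrite("pics/p3.png",cv2.resize(im,(480,360))[:,:,::-1])
E
```

```text
[0.46277378 0.29079281 0.12432587] -4.89 0.6205832318477491
```

View pics/p3.png

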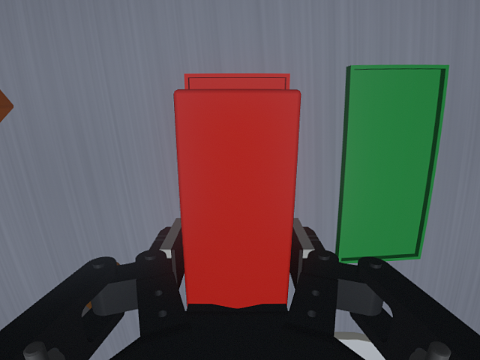

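Red is centred over its tray and parallel (lip at (237,80)). Lowering.

Emit:
apply_moves(plan=[{"delta_pos":[0.1,0.1,-1.2],"turn":[0,0,0]},{"delta_pos":[0,0,-1.8],"turn":[0,0,0]},{"delta_pos":[0,0,-1.6],"turn":[0,0,0]},{"delta_pos":[0,0,-1.2],"turn":[0,0,0]},{"delta_pos":[0,0,-0.8],"turn":[0,0,0]},{"delta_pos":[0,0,-0.3],"turn":[0,0,0]},{"delta_pos":[0,0,-0.1],"turn":[0,0,0]},{"delta_pos":[0,0,0],"turn":[0,0,0]}])

```text
time_s: 21.32
position: [0.4647, 0.2928, 0.0563]
orientation: [[0.085, 0.996, 0.001], [0.996, -0.085, 0.0], [0.0, 0.001, -1.0]]
wrist_force: [-0.4, -0.8, -3.2]
gripper_width: 0.627
grip_force: 43.1
```

Emit:
apply_moves(plan=[{"delta_pos":[0,0,-0.1],"turn":[0,0,0]},{"delta_pos":[0,0,-0.1],"turn":[0,0,0]},{"delta_pos":[0,0,0],"turn":[0,0,0]},{"delta_pos":[0,0,0],"turn":[0,0,0]}])

```text
time_s: 21.65
position: [0.4643, 0.2929, 0.0541]
orientation: [[0.085, 0.996, 0.001], [0.996, -0.085, 0.0], [0.0, 0.001, -1.0]]
wrist_force: [0.4, 0.3, -3.2]
gripper_width: 0.629
grip_force: 43.1
```

Emit:
apply_moves(plan=[{"delta_pos":[0,0,-0.2],"turn":[0,0,0]},{"delta_pos":[0,0,-0.15],"turn":[0,0,0]},{"delta_pos":[0,0,-0.1],"turn":[0,0,0]},{"delta_pos":[0,0,-0.05],"turn":[0,0,0]},{"delta_pos":[0,0,0],"turn":[0,0,0]},{"delta_pos":[0,0,0],"turn":[0,0,0]}])

```text
time_s: 22.15
position: [0.4641, 0.2928, 0.0492]
orientation: [[0.085, 0.996, 0.0], [0.996, -0.085, -0.0], [0.0, 0.0, -1.0]]
wrist_force: [-1.7, -1.2, 4.6]
gripper_width: 0.626
grip_force: 44.0
```

Emit:
apply_moves(plan=[{"delta_pos":[0,0,0],"turn":[0,0,0]},{"delta_pos":[0,0,0],"turn":[0,0,0]},{"delta_pos":[0,0,0],"turn":[0,0,0]},{"delta_pos":[0,0,0],"turn":[0,0,0]},{"delta_pos":[0,0,0],"turn":[0,0,0]},{"delta_pos":[0,0,1.0],"turn":[0,0,0]},{"delta_pos":[0,0,3.0],"turn":[0,0,0]},{"delta_pos":[0,0,4.0],"turn":[0,0,0]}], grip=8.5)

```text
time_s: 22.82
position: [0.4625, 0.292, 0.1277]
orientation: [[0.085, 0.996, -0.006], [0.996, -0.085, -0.003], [-0.003, -0.006, -1.0]]
wrist_force: [0.6, 0.2, 0.3]
gripper_width: 0.996
grip_force: 0.0
```

Emit:
apply_moves(plan=[{"delta_pos":[0.1,-0.5,3.5],"turn":[0,0,0.05]},{"delta_pos":[0.4,-2.0,2.0],"turn":[0,0,0.1]},{"delta_pos":[0.7,-3.0,0.5],"turn":[0,0,0.11]},{"delta_pos":[0.7,-3.0,0],"turn":[0,0,0.11]},{"delta_pos":[0.7,-3.0,0],"turn":[0,0,0.11]},{"delta_pos":[0.7,-3.0,0],"turn":[0,0,0.11]},{"delta_pos":[0.7,-3.0,0],"turn":[0,0,0.11]},{"delta_pos":[0.7,-3.0,0],"turn":[0,0,0.11]}])

```text
time_s: 23.48
position: [0.5114, 0.0864, 0.1898]
orientation: [[-0.667, 0.745, 0.001], [0.745, 0.667, 0.0], [-0.001, 0.001, -1.0]]
wrist_force: [0.5, 0.2, 0.2]
gripper_width: 0.996
grip_force: 0.0
```

Emit:
apply_moves(plan=[{"delta_pos":[0.7,-3.0,0],"turn":[0,0,0.11]},{"delta_pos":[0.7,-3.0,0],"turn":[0,0,0.11]},{"delta_pos":[0.7,-3.0,0],"turn":[0,0,0.11]},{"delta_pos":[0.5,-2.5,0],"turn":[0,0,0.11]},{"delta_pos":[0.3,-1.8,0],"turn":[0,0,0.1]},{"delta_pos":[0.2,-1.0,0],"turn":[0,0,0.05]},{"delta_pos":[0,0,0],"turn":[0,0,0]},{"delta_pos":[0,0,0],"turn":[0,0,0]}])

```text
time_s: 24.15
position: [0.5421, -0.0554, 0.1892]
orientation: [[-0.967, 0.256, 0.0], [0.256, 0.967, 0.0], [-0.0, 0.0, -1.0]]
wrist_force: [0.6, 0.5, -0.4]
gripper_width: 0.993
grip_force: 0.0
```

```bash
python3 look.py tub_green .058 pics/g1.png
```

```text
24.15 tcp [ 0.5421 -0.0554  0.1892] yaw 75.16
wrist tub_green 0.64 (0.5409, -0.0531, 153, 54, -14.4)
top tub_green 0.94 (0.4976, -0.0448, 64, 53, -13.9)
```

View pics/g1.png

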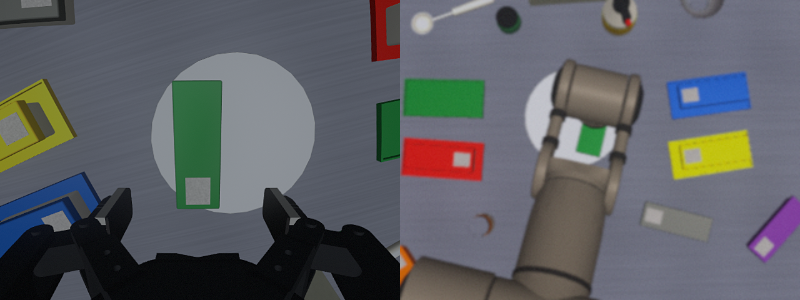

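Red is in its tray (top view (460,159)). Green's lid is centred between the fingers at (198,145) in the left half. Descending.

Emit:
apply_moves(plan=[{"delta_pos":[-0.1,0.2,-1.4],"turn":[0,0,0.01]},{"delta_pos":[0,0,-2.7],"turn":[0,0,0]},{"delta_pos":[0,0,-2.9],"turn":[0,0,0]},{"delta_pos":[0,0,-2.5],"turn":[0,0,0]},{"delta_pos":[0,0,-2.0],"turn":[0,0,0]},{"delta_pos":[0,0,-1.2],"turn":[0,0,0]},{"delta_pos":[0,0,-0.5],"turn":[0,0,0]},{"delta_pos":[0,0,0],"turn":[0,0,0]}])

```text
time_s: 25.02
position: [0.5406, -0.0524, 0.0559]
orientation: [[-0.97, 0.243, -0.002], [0.243, 0.97, 0.001], [0.002, 0.0, -1.0]]
wrist_force: [0.4, -0.2, -0.6]
gripper_width: 0.993
grip_force: 0.0
```

Emit:
apply_moves(plan=[{"delta_pos":[0,0,0],"turn":[0,0,0]},{"delta_pos":[0,0,0],"turn":[0,0,0]},{"delta_pos":[0,0,0],"turn":[0,0,0]},{"delta_pos":[0,0,0],"turn":[0,0,0]},{"delta_pos":[0,0,0],"turn":[0,0,0]},{"delta_pos":[0,0,0],"turn":[0,0,0]},{"delta_pos":[0,0,0],"turn":[0,0,0]},{"delta_pos":[0,0,0],"turn":[0,0,0]}], grip=4.5)

```text
time_s: 25.68
position: [0.542, -0.0534, 0.0583]
orientation: [[-0.97, 0.243, 0.003], [0.243, 0.97, -0.001], [-0.003, 0.0, -1.0]]
wrist_force: [-1.1, -0.2, 7.0]
gripper_width: 0.629
grip_force: 43.7
```

Emit:
apply_moves(plan=[{"delta_pos":[0,0,0.5],"turn":[0,0,0]},{"delta_pos":[0,0,1.0],"turn":[0,0,0]},{"delta_pos":[0,0,1.5],"turn":[0,0,0]},{"delta_pos":[0,0,2.0],"turn":[0,0,0]},{"delta_pos":[0,0,2.0],"turn":[0,0,0]},{"delta_pos":[0,0,1.5],"turn":[0,0,0]},{"delta_pos":[0,0,1.0],"turn":[0,0,0]},{"delta_pos":[0,0,0],"turn":[0,0,0]}])

```text
time_s: 26.35
position: [0.5422, -0.0534, 0.1543]
orientation: [[-0.97, 0.244, 0.004], [0.244, 0.97, -0.001], [-0.004, 0.0, -1.0]]
wrist_force: [0.1, 0.2, -3.3]
gripper_width: 0.625
grip_force: 43.1
```

Emit:
apply_moves(plan=[{"delta_pos":[0.2,1.0,0],"turn":[0,0,-0.04]},{"delta_pos":[0.45,2.6,0],"turn":[0,0,-0.1]},{"delta_pos":[0.45,2.6,0],"turn":[0,0,-0.1]},{"delta_pos":[0.45,2.6,0],"turn":[0,0,-0.1]},{"delta_pos":[0.45,2.6,0],"turn":[0,0,-0.1]},{"delta_pos":[0.45,2.6,0],"turn":[0,0,-0.1]},{"delta_pos":[0.45,2.6,0],"turn":[0,0,-0.1]},{"delta_pos":[0.45,2.6,0],"turn":[0,0,-0.1]}])

```text
time_s: 27.02
position: [0.5741, 0.1401, 0.1506]
orientation: [[-0.548, 0.837, -0.002], [0.837, 0.548, -0.0], [0.001, -0.002, -1.0]]
wrist_force: [0.8, -0.6, -3.5]
gripper_width: 0.626
grip_force: 43.1
```

Emit:
apply_moves(plan=[{"delta_pos":[0.45,2.6,0],"turn":[0,0,-0.1]},{"delta_pos":[0.45,2.6,0],"turn":[0,0,-0.1]},{"delta_pos":[0.45,2.6,0],"turn":[0,0,-0.1]},{"delta_pos":[0.45,2.6,0],"turn":[0,0,-0.1]},{"delta_pos":[0.45,2.6,0],"turn":[0,0,-0.1]},{"delta_pos":[0.4,1.5,0],"turn":[0,0,-0.08]},{"delta_pos":[0.2,0.6,-0.5],"turn":[0,0,-0.04]},{"delta_pos":[0,0,-1.0],"turn":[0,0,0]}])

```text
time_s: 27.68
position: [0.6033, 0.2917, 0.1361]
orientation: [[0.034, 0.999, 0.001], [0.999, -0.034, 0.001], [0.001, 0.001, -1.0]]
wrist_force: [0.0, -0.1, -3.4]
gripper_width: 0.627
grip_force: 43.2
```

Emit:
apply_moves(plan=[{"delta_pos":[0,0,-1.0],"turn":[0,0,0]},{"delta_pos":[0,0,0],"turn":[0,0,0]},{"delta_pos":[0,0,0],"turn":[0,0,0]}])

```text
time_s: 27.93
position: [0.6024, 0.2886, 0.1251]
orientation: [[0.035, 0.999, -0.003], [0.999, -0.035, -0.001], [-0.002, -0.003, -1.0]]
wrist_force: [-0.3, 0.5, -3.0]
gripper_width: 0.622
grip_force: 43.1
```

```bash
python3 - <<'E'
from h import *
o=arm.observe(); im=arm.get_image("wrist"); print(o["position"],np.degrees(np.arctan2(o["orientation"][1,1],o["orientation"][0,1])).round(2),o["gripper_width"])
cv2.imwrite("pics/p4.png",cv2.resize(im,(480,360))[:,:,::-1])
E
```

```text
[0.60238945 0.28857576 0.12506542] -2.02 0.6217633985037759
```

View pics/p4.png

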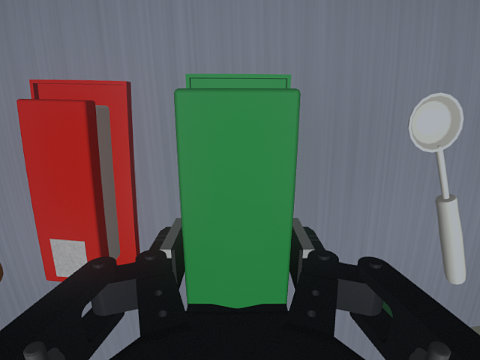

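Green is centred over its tray (lip at (239,80)). Lowering.

Emit:
apply_moves(plan=[{"delta_pos":[0.1,0.1,-1.2],"turn":[0,0,0]},{"delta_pos":[0,0,-1.8],"turn":[0,0,0]},{"delta_pos":[0,0,-1.6],"turn":[0,0,0]},{"delta_pos":[0,0,-1.2],"turn":[0,0,0]},{"delta_pos":[0,0,-0.8],"turn":[0,0,0]},{"delta_pos":[0,0,-0.4],"turn":[0,0,0]},{"delta_pos":[0,0,-0.2],"turn":[0,0,0]},{"delta_pos":[0,0,0],"turn":[0,0,0]}])

```text
time_s: 28.65
position: [0.6045, 0.2908, 0.0549]
orientation: [[0.035, 0.999, 0.0], [0.999, -0.035, 0.0], [0.0, 0.0, -1.0]]
wrist_force: [0.3, 0.8, -3.4]
gripper_width: 0.624
grip_force: 43.2
```

Emit:
apply_moves(plan=[{"delta_pos":[0,0,-0.1],"turn":[0,0,0]},{"delta_pos":[0,0,-0.1],"turn":[0,0,0]},{"delta_pos":[0,0,-0.1],"turn":[0,0,0]},{"delta_pos":[0,0,0],"turn":[0,0,0]},{"delta_pos":[0,0,0],"turn":[0,0,0]}])

```text
time_s: 29.07
position: [0.6043, 0.2908, 0.052]
orientation: [[0.035, 0.999, 0.0], [0.999, -0.035, 0.0], [0.0, 0.0, -1.0]]
wrist_force: [0.7, 0.5, -3.0]
gripper_width: 0.621
grip_force: 43.2
```

Emit:
apply_moves(plan=[{"delta_pos":[0,0,-0.1],"turn":[0,0,0]},{"delta_pos":[0,0,-0.1],"turn":[0,0,0]},{"delta_pos":[0,0,-0.05],"turn":[0,0,0]},{"delta_pos":[0,0,0],"turn":[0,0,0]},{"delta_pos":[0,0,0],"turn":[0,0,0]}])

```text
time_s: 29.48
position: [0.6044, 0.2909, 0.0503]
orientation: [[0.035, 0.999, 0.001], [0.999, -0.035, 0.0], [0.0, 0.001, -1.0]]
wrist_force: [-1.8, -1.1, 5.8]
gripper_width: 0.619
grip_force: 44.2
```

Contact. Releasing, rising and backing toward the base so the top camera sees everything.

Emit:
apply_moves(plan=[{"delta_pos":[0,0,0],"turn":[0,0,0]},{"delta_pos":[0,0,0],"turn":[0,0,0]},{"delta_pos":[0,0,0],"turn":[0,0,0]},{"delta_pos":[0,0,0],"turn":[0,0,0]},{"delta_pos":[0,0,0],"turn":[0,0,0]},{"delta_pos":[0,0,1.0],"turn":[0,0,0]},{"delta_pos":[0,0,3.0],"turn":[0,0,0]},{"delta_pos":[0,0,4.0],"turn":[0,0,0]}], grip=8.5)

```text
time_s: 30.15
position: [0.6024, 0.2901, 0.1272]
orientation: [[0.035, 0.999, -0.007], [0.999, -0.035, -0.002], [-0.003, -0.007, -1.0]]
wrist_force: [1.0, 0.6, 0.1]
gripper_width: 0.995
grip_force: 0.0
```

Emit:
apply_moves(plan=[{"delta_pos":[-1,-1,3.5],"turn":[0,0,0]},{"delta_pos":[-2.5,-2,2],"turn":[0,0,0]},{"delta_pos":[-2.5,-2.5,1],"turn":[0,0,0]},{"delta_pos":[-2.5,-2.8,0],"turn":[0,0,0]},{"delta_pos":[-2.5,-2.8,0],"turn":[0,0,0]},{"delta_pos":[-2.5,-2.8,0],"turn":[0,0,0]},{"delta_pos":[-2.5,-2.8,0],"turn":[0,0,0]},{"delta_pos":[-2.5,-2.8,0],"turn":[0,0,0]}])

```text
time_s: 30.82
position: [0.4179, 0.0948, 0.1951]
orientation: [[0.035, 0.999, 0.002], [0.999, -0.035, -0.0], [-0.0, 0.002, -1.0]]
wrist_force: [1.5, -1.5, 0.2]
gripper_width: 0.997
grip_force: 0.0
```

Emit:
apply_moves(plan=[{"delta_pos":[-2,-2.8,0],"turn":[0,0,0]},{"delta_pos":[-1,-2,0],"turn":[0,0,0]},{"delta_pos":[0,0,0],"turn":[0,0,0]},{"delta_pos":[0,0,0],"turn":[0,0,0]},{"delta_pos":[0,0,0],"turn":[0,0,0]}])

```text
time_s: 31.23
position: [0.39, 0.048, 0.195]
orientation: [[0.036, 0.999, 0.002], [0.999, -0.036, 0.0], [0.0, 0.002, -1.0]]
wrist_force: [0.1, 0.0, 0.3]
gripper_width: 0.994
grip_force: 0.0
```

```bash
python3 - <<'E'
from h import *
t=arm.get_image("top"); s=arm.get_image("scene"); print(arm.observe()["time_s"])
for n in ["tub_green","tub_red","tub_yellow","tub_blue","spray_bottle","jar"]:
    for c in ("top","scene"):
        print(n,c,[(round(d["conf"],2),[round(float(v),3) for v in d["at"]]) for d in arm.place_of(c,n)][:3])
cv2.imwrite("pics/end.png",np.vstack([cv2.resize(t[100:300,140:480],(510,300)),cv2.resize(s[130:470,110:650],(510,300))])[:,:,::-1])
E
```

```text
31.3333
tub_green top [(0.97, [0.607, 0.295, 0.005])]
tub_green scene [(0.61, [0.462, 0.296, -0.001]), (0.57, [0.603, 0.29, 0.005])]
tub_red top [(0.95, [0.462, 0.29, 0.004])]
tub_red scene [(0.72, [0.463, 0.288, 0.005])]
tub_yellow top [(0.77, [0.469, -0.317, -0.0]), (0.76, [0.288, -0.46, 0.003]), (0.62, [0.192, 0.36, 0.0])]
tub_yellow scene [(0.74, [0.195, 0.359, -0.005]), (0.62, [0.292, -0.459, -0.004]), (0.6, [0.465, -0.319, 0.004])]
tub_blue top [(0.97, [0.6, -0.315, 0.008])]
tub_blue scene [(0.65, [0.602, -0.314, 0.005])]
spray_bottle top [(0.73, [0.778, -0.113, 0.001])]
spray_bottle scene [(0.94, [0.776, -0.112, 0.0]), (0.27, [0.6, -0.317, 0.0])]
jar top [(0.89, [0.776, 0.14, 0.004])]
jar scene [(0.62, [0.776, 0.138, 0.001])]
```

View pics/end.png

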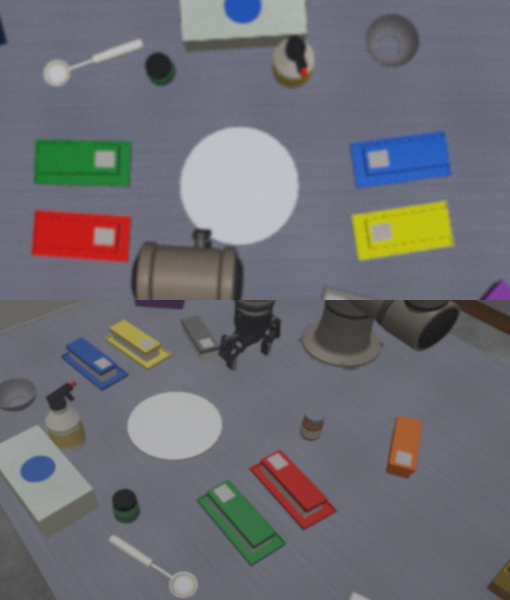

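All four tubs lie level inside their matching trays, the bottle and jar are standing where they were, and the board is empty. Handing in.

```bash
python3 -c "
from workcell import arm
print(arm.close_job())"
```

```text
the job is handed in; nothing more can be done
None
```

All four tubs lie right way up in the trays of their own colour, the spray bottle and jar are still standing, and the job was handed in at about 31 s of the 96 s allowed.

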